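# Draw the extendable squeegee out to full length

## Task

Get the extendable worktop squeegee ready to reach the far corner: set its blade down into the free, notched slot of the white tool block with the neck lying in the notch, so that the block holds the head, then squeeze the orange button on the green collar and draw the handle all the way out to its second and last stop while the blade is still in the slot. Then lift the squeegee, level and at full length, about 10 cm straight up out of the block and finish while holding it there in the gripper; do not let go. Leave the other things on the worktop where they are.

Things in the scene. Friction and masses are not known exactly. Their poses are not given: they have to be found in the camera images.
- squeegee: extendable worktop squeegee like a hoe, 300 mm long closed (410 drawn out), 0.33 kg, lying level on its rubber edge and the green loop at its tail. Frame of head and rod (not of the sliding handle): x along the handle to the blade, y across (orange button on the +y side), z up; origin on the underside, 135 mm behind the blade. All handle axes lie 32 mm above the underside
- blade (a point): middle of the blade's lowest line; axes as the squeegee's. The head above it: rubber edge 6 mm thick (x) from 0 to 16 mm up, aluminium bar 12 mm thick and 150 mm wide (y) from 12 to 48 mm up, its black end caps 14 mm thick and 157 mm over all. Behind it a green neck 25 mm thick, then a 16 mm rod, axis 32 mm up
- carry (a point): point on the axis of the black flat-sided grip (26 mm wide, 28 mm high, reaching from 27 mm before this point to 119 mm behind it), 135 mm behind the blade while closed, within 30 mm of the closed squeegee's balance point; gripping here leaves the button alone. Moves with the handle; axes as the squeegee's
- collar (a point): middle of the green collar (46 mm long, 36 mm wide and high) on the axis, 85 mm behind the blade while closed; within 30 mm of the balance point at full length. The orange button (22 x 20 mm) stands 5.5 mm out of its +y side here: a pinch across y at this point (41 mm wide, 37 pressed) presses it. Moves with the handle; axes as the squeegee's
- handle (a joint): how far the handle is drawn out along the rod, away from the blade, in m: 0 closed, 0.055 first stop, 0.110 second and last stop (hard end). Sliding takes 2 to 4 N while the button is held in. With the button out a tooth locks it, with about 2 mm of play, at 0, 0.055 and 0.110; between these the tooth rides on the rod to the next notch
- button (a joint): how far the orange button is pressed in, in m: 0 out, 0.005 fully in (3 N to start, 8 N fully in, springs back); the handle is free from about 0.004
- block: white plastic block for flat tools, fixed, 78 x 186 mm, 40 mm high. Origin on the worktop under the middle of the free slot; x points away from the side where a parked squeegee's handle comes out, y along the slot, z up. A parked squeegee's axes run along the block's. A second slot at x = 27 mm holds a fixed steel scraper with a wooden roll, 108 mm high
- slot (a point): middle of the free slot's floor, 6 mm above the worktop, where the middle of the rubber edge comes to stand; axes as the block's. The slot runs along y right through the block, is 16 mm wide (x from -8 to 8 mm) with a 3 mm lead-in at the top; its outer wall (x from -22 to -8 mm) has a 36 mm wide notch in the middle for the neck
- steel_wool: pad of steel wool, 55 x 65 x 33 mm; leave alone. Origin under its centre
- lime: lime on the bamboo board, 53 x 46 x 48 mm; leave alone. Origin under its centre
- garlic: garlic bulb on the bamboo board, 54 mm across, 55 mm high; leave alone. Origin under its centre

How it is judged:
On the way, in this order (a step that is already met when the one before it is completed fails the run):
1. the blade stands in the free slot of the block, down to the floor, neck in the notch, handle still closed (x of blade in the frame of block between -0.006 and 0.006 m and y of blade in the frame of block between -0.012 and 0.012 m and z of blade in the frame of block below 0.011 m and angle between the x axis of squeegee and the x axis of block, either way round below 0.15 rad and x of collar in the frame of block below -0.05 m and value of joint handle below 0.01 m), for 0.2 s.
2. the handle is drawn out to the second stop while the blade stands in the slot (x of blade in the frame of block between -0.006 and 0.006 m and y of blade in the frame of block between -0.012 and 0.012 m and z of blade in the frame of block below 0.011 m and angle between the x axis of squeegee and the x axis of block, either way round below 0.15 rad and x of collar in the frame of block below -0.05 m and value of joint handle above 0.104 m), for 0.2 s.
At the end, for the whole second after the job is handed in: the handle is drawn out at least 104 of 110 mm; the squeegee is held in the gripper (more than 3 N), level within 11 degrees and still, with the blade's edge more than 50 mm and the collar's middle more than 85 mm above the worktop, and does not touch the block (value of joint handle above 0.104 m and height (world z) of blade above 0.05 m and height (world z) of collar above 0.085 m and angle between squeegee's own z axis and vertical below 0.2 rad and contact force between the fingers and squeegee above 3 N and contact force between block and squeegee below 0.3 N and linear speed of squeegee below 0.03 m/s); the arm keeps its last pose, push and grip.
It fails at once if one of the things standing round the work is shoved or knocked over (moved more than 30 mm) (distance of any of steel_wool, lime, garlic from where it was at the start of the episode above 0.03 m).
It also fails if it takes over 48 s, if anything falls off the work surface, if the arm or the gripper's body presses on something with over 40 N, if the wrist force passes 120 N, or if a joint passes its speed limit or range.

## Robot

A 7-joint arm with a two-finger parallel gripper is mounted at the origin on a cart in front of the work surface, level with it; the furniture and walls round the work are solid. World frame = base frame: x ahead of the robot, y to its left, z up, the work surface at z = 0. Lengths are in m, angles in rad, forces in N, time in s.
With the tool pointing down it reaches from about 0.425 to 0.925 m from the base axis. Payload 6.8 kg.
Tool frame: the origin (TCP) lies at the very end of the fingers, on their centre line; the grasp point (between the pads) lies 19 mm behind it; z points along the fingers, y is the line along which they close (so a half turn about z gives the same grasp; the last joint's range is limited). The gripper opens to 85 mm and grips with 20 to 120 N. Pads are 22 mm wide; open, the fingers measure 114 mm over their backs; the gripper's body (76 mm by 85 mm) begins 54 mm behind the grasp point. The pads swing forward as they close: fully open they stand 13 mm farther back than shut.
Start: joints at [-1.224, 0.477, 0.022, 1.555, -0.011, 1.109, -0.083], TCP at [0.297, 0.606, 0.231] pointing down, gripper open.
Joint ranges: [-2.96, 2.96], [-0.34, 2.1], [-1.41, 1.46], [0.24, 2.44], [-1.37, 4.51], [0.17, 1.92], [-2.96, 2.96]. Speed limits (rad/s): [2.39, 2.39, 3.14, 3.14, 3.14, 3.14, 3.14].

## Interface

Orientations are given as a unit quaternion [w, x, y, z].
In Python, from station import bot, camrig, telemetry gives the robot as it stands (bot), with the cameras (camrig) and the readings (telemetry).
- The arm moves only by the tool nudge_tcp, called after ">>>" as name(argument=value, ...), one argument or row to a line, values as JSON. Schema: {"type":"object","properties":{"steps":{"type":"string"},"grip_n":{"type":"number"},"only":{"type":"string"},"quiet":{"type":"boolean"},"lines":{"type":"string"}},"required":["steps"],"additionalProperties":false}. steps is a string of 1 to 20 rows, parted by semicolons, with the numbers parted by commas; each row has 5 numbers: dx, dy, dz in m, then a turn about the tool's z in rad, then the opening from 0.0 (shut) to 1.0 (fully open); each row shifts and turns the commanded pose from where the row before left it, along the tool's axes as they then stand; what a row does not reach is not made up. A row lasts 1/10 s, in which the tool goes at most 0.05 m and 0.15 rad, less where a joint would pass 70% of its speed; a pose out of reach is approached as far as the arm can. The fingers move at their own pace and stop on an object; grip_n is the grip in N (left out, the last holds). Time passes only in rows, so rows that do not move let the fingers close. The tool returns the time, the measured TCP pose, the force, the opening and the grip force at its end. only (a regular expression) keeps the lines of the reply that match it, lines (a string "A,B") keeps lines A to B, and quiet returns only ok. Input that does not fit is refused with a message, and nothing moves.
- telemetry.get_obs(): the state, without advancing time (a new reading comes with each control period).
- camrig.read_camera(name): name is "scene" or "top" or "wrist"; returns the picture (384x512x3 uint8, blue, green, red); there is no depth.
- camrig.camera_info(name): a dict with "vertical_fov" (degrees; the focal length in pixels is half the picture's height over the tangent of half this angle, whatever the lens; pixels are square), "cx", "cy" (the principal point, pixels), "view" (4x4, takes a point from world to camera coordinates); the wrist camera has in their place "hand_eye" (4x4, takes a point from camera to tool coordinates, whose origin is the TCP and whose axes are the flange's). Camera axes: x right, y up, looking along -z (the intrinsics and any distortion apply to the point x, -y, -z); pixel columns grow to the right and rows downward; lengths in m; the calibration is good to about 2 mm. A picture is of the moment at which its call begins: read the wrist's pose just before it. camera_info takes no time and is no camera call.
- bot.hand_in(): hands the job in; it is judged then, once.
The state is a dict: "t": time; "q": joint angles; "joint_vel": joint speeds; "joint_torque": joint torques, N m; "eef_pos": TCP position; "tool_rot": TCP orientation; "contact_force": force on the tool from outside, world axes, zero at the start; "torque": the same for the moment, N m; "gripper_width": opening from 0.0 (shut) to 1.0 (fully open); "grasp_force": force on a finger pad.
Only numpy, scipy, OpenCV 4.12 (cv2) and the standard library are available. Lean on these libraries where they do the work, as an engineer would, in place of code of your own. Each camera call takes 0.05 s, during which the arm holds its last target. There are 200 camera calls.

## Working session

There is one attempt and no reset: what is moved stays moved. The work goes in short steps, Python scripts to look and compute and a tool call to move; the robot and the scene stay as the last step left them, time stands still between calls to the robot, and variables do not carry over. Pictures are saved under pics/ and viewed, at most 10 in all, crops included, and the job is handed in when it is done.

```bash
ls; mkdir -p pics
```

Run:
```python
from station import bot, camrig, telemetry
import cv2,numpy as np
o=telemetry.get_obs();print({k:np.round(v,3).tolist() for k,v in o.items()})
for n in("scene","top","wrist"):
    i=camrig.camera_info(n);print(n,{k:np.round(v,4).tolist() if not isinstance(v,str) else v for k,v in i.items()})
    im=camrig.read_camera(n);cv2.imwrite(f"pics/{n}0.png",im)
```

```text
pics
station.py
{'t': 0.0, 'q': [-1.224, 0.478, 0.022, 1.556, -0.012, 1.109, -0.083], 'joint_vel': [-0.001, -0.001, -0.0, -0.0, -0.001, 0.001, 0.0], 'joint_torque': [-0.001, -59.645, 1.608, -28.118, 0.012, 0.01, -0.0], 'eef_pos': [0.296, 0.606, 0.23], 'tool_rot': [-0.0, 0.225, 0.974, -0.001], 'contact_force': [0.134, -0.459, -0.385], 'torque': [0.024, 0.015, 0.015], 'grasp_force': 0.0, 'gripper_width': 0.996}
scene {'vertical_fov': 45.11, 'cx': 257.9924, 'cy': 198.5537, 'view': [[-0.8654, -0.501, -0.007, 0.6314], [0.2082, -0.3722, 0.9045, -0.0455], [-0.4557, 0.7813, 0.4264, -1.1343], [0.0, 0.0, 0.0, 1.0]]}
top {'vertical_fov': 47.53, 'cx': 250.2106, 'cy': 182.0179, 'view': [[0.0089, -0.9998, 0.0191, 0.2855], [0.9948, 0.0108, 0.101, -0.5343], [-0.1012, 0.0181, 0.9947, -1.2965], [0.0, 0.0, 0.0, 1.0]]}
wrist {'vertical_fov': 66.5025, 'cx': 256.0453, 'cy': 192.141, 'hand_eye': [[-0.0002, 0.9465, 0.3228, 0.0827], [1.0, 0.0001, 0.0004, -0.0008], [0.0003, 0.3228, -0.9465, -0.142], [0.0, 0.0, 0.0, 1.0]]}
```

View pics/top0.png

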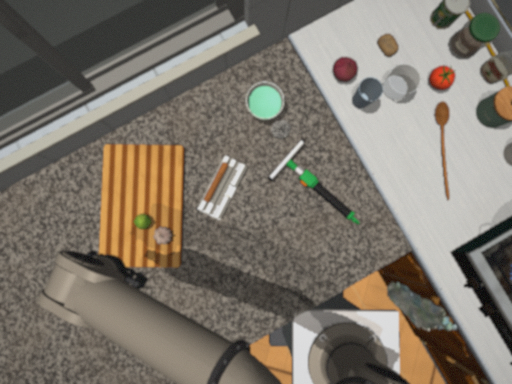

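View pics/scene0.png

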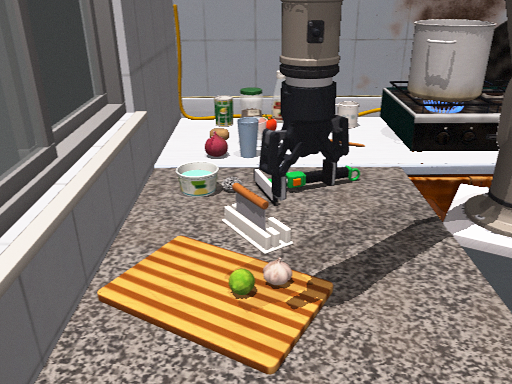

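The top view shows the blade from (270,179) to (303,142) and the collar at (309,180), with the orange button at about (304,183) and the tail at (356,220). The block is at (222,187), with the scraper roll on its left and the free slot on its right. The scene view agrees, with the lime and garlic on the board, out of the way.

Create h.py:
```python
from station import bot, camrig, telemetry
import cv2,numpy as np
from scipy.spatial.transform import Rotation as R
def cam(n,o=None):
    i=camrig.camera_info(n);f=192/np.tan(np.radians(i["vertical_fov"])/2)
    if n=="wrist":
        w,x,y,z=o["tool_rot"];T=np.eye(4);T[:3,:3]=R.from_quat([x,y,z,w]).as_matrix();T[:3,3]=o["eef_pos"]
        C=T@np.array(i["hand_eye"])
    else: C=np.linalg.inv(np.array(i["view"]))
    return f,i["cx"],i["cy"],C
def px2w(c,u,v,z):
    f,cx,cy,C=c;d=C[:3,:3]@np.array([(u-cx)/f,-(v-cy)/f,-1]);p=C[:3,3]
    return p+d*(z-p[2])/d[2]
def w2px(c,P):
    f,cx,cy,C=c;q=np.linalg.inv(C)@np.append(P,1);return cx+f*q[0]/-q[2],cy-f*q[1]/-q[2]
def blobs(m,amin=8):
    n,l,s,c=cv2.connectedComponentsWithStats(m.astype(np.uint8))
    return [(i,s[i].tolist(),c[i].round(1).tolist()) for i in range(1,n) if s[i][4]>=amin],l
```

Run:
```python
from h import *
im=cv2.imread("pics/top0.png");hsv=cv2.cvtColor(im,cv2.COLOR_BGR2HSV);h,s,v=cv2.split(hsv)
c=cam("top");roi=np.zeros(h.shape,bool);roi[120:240,190:370]=1
g=(h>45)&(h<85)&(s>120)&(v>60)&roi
o=(h<18)&(s>150)&(v>100)&roi
w=(s<30)&(v>185)&roi
for n,m,z in(("green",g,.032),("orange",o,.032),("white",w,.045)):
    for i,st,ce in blobs(m)[0]: print(n,st,ce,px2w(c,*ce,z).round(3))
b=(v<45)&roi
for i,st,ce in blobs(b,30)[0]: print("black",st,ce,px2w(c,*ce,.04).round(3))
cv2.imwrite("pics/topc.png",cv2.resize(im[130:240,190:370],None,fx=4.4,fy=4.4,interpolation=cv2.INTER_CUBIC))
```

```text
green [287, 160, 9, 10, 56] [291.1, 164.4] [0.586 0.167 0.032]
green [300, 170, 18, 18, 185] [308.9, 178.8] [0.542 0.114 0.032]
green [347, 212, 12, 12, 58] [351.9, 217.0] [ 0.429 -0.015  0.032]
orange [206, 164, 21, 36, 148] [216.0, 181.3] [0.532 0.394 0.032]
orange [300, 181, 6, 5, 14] [302.8, 182.9] [0.53  0.132 0.032]
white [340, 120, 30, 50, 757] [359.5, 136.4] [ 0.672 -0.039  0.045]
white [271, 141, 32, 36, 152] [286.2, 158.9] [0.6   0.184 0.045]
white [222, 156, 7, 6, 29] [225.0, 158.8] [0.598 0.367 0.045]
white [229, 159, 7, 8, 33] [231.8, 162.8] [0.587 0.347 0.045]
white [211, 164, 34, 54, 353] [228.2, 191.4] [0.501 0.356 0.045]
white [296, 168, 7, 6, 27] [298.8, 170.5] [0.566 0.146 0.045]
white [198, 200, 8, 11, 47] [201.6, 205.0] [0.459 0.434 0.045]
white [203, 202, 10, 12, 59] [208.3, 207.9] [0.451 0.414 0.045]
black [314, 188, 35, 28, 148] [332.9, 201.3] [0.475 0.043 0.04 ]
```

View pics/topc.png

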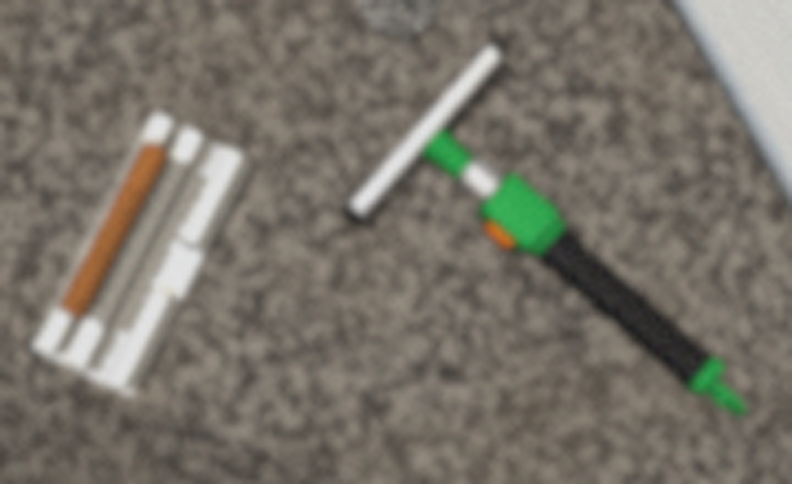

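The enlarged crop shows the block's free slot between the middle ridge and the notched right wall, with the notch at about px (233,185). The button is on the squeegee's +y side. First I'll move above the block and look with the wrist camera.

>>> nudge_tcp(
  steps="-0.036,-0.025,-0.003,0,1;-0.036,-0.025,-0.003,0,1;-0.036,-0.025,-0.003,0,1;-0.036,-0.025,-0.003,0,1;-0.036,-0.025,-0.003,0,1;-0.036,-0.025,-0.003,0,1;-0.036,-0.025,-0.003,0,1;-0.036,-0.025,-0.003,0,1",
)

```text
t: 0.95
eef_pos: [0.4678, 0.2984, 0.2553]
tool_rot: [-0.0, 0.225, 0.974, -0.0]
contact_force: [0.5, 0.4, 0.0]
gripper_width: 1.001
grasp_force: 0.0
```

>>> nudge_tcp(
  steps="0,0,0,0.146,1;0,0,0,0.146,1;0,0,0,0.146,1;0,0,0,0.146,1;0,0,0,0.146,1;0,0,0,0.146,1;0,0,0,0.146,1;0,0,0,0.146,1;0,0,0,0.146,1;0,0,0,0.146,1;0,0,0,0.146,1;0,0,0,0,1;0,0,0,0,1",
)

```text
t: 2.25
eef_pos: [0.4672, 0.3002, 0.2552]
tool_rot: [0.0, 0.856, 0.516, -0.0]
contact_force: [0.5, -0.5, 0.0]
gripper_width: 0.998
grasp_force: 0.0
```

Run:
```python
from h import *
import pickle
o=telemetry.get_obs();im=camrig.read_camera("wrist");pickle.dump(o,open("w1.p","wb"));cv2.imwrite("pics/w1.png",im)
print(o["q"],o["eef_pos"],o["tool_rot"])
```

```text
[-1.00437453  0.26474105  0.3900469   1.83856909 -0.11419734  1.06045968
 -1.05654623] [0.46718611 0.30024147 0.25516182] [ 4.42219916e-05  8.56448571e-01  5.16232331e-01 -1.57624655e-04]
```

View pics/w1.png

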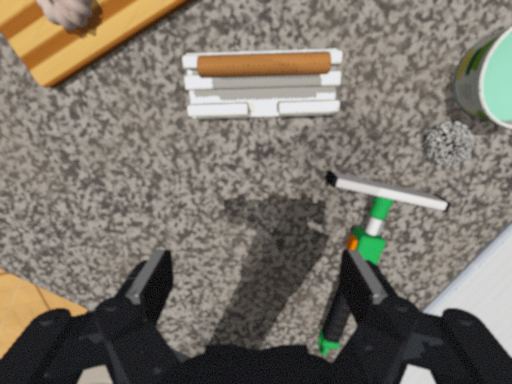

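The wrist view shows the whole block: the notch is at (262,108) in the lower wall, the free slot is at about row 96, and the ridge is at row 82. The squeegee is to the right. I'll measure edges along columns and zoom in once.

Run:
```python
from h import *
im=cv2.imread("pics/w1.png");g=cv2.cvtColor(im,cv2.COLOR_BGR2GRAY)
for u in(200,215,230,262,290,305,320,330): print(u,g[70:122,u].tolist())
for v in (82,105,109,112): print(v,g[v,182:196].tolist(),g[v,238:286].tolist(),g[v,332:346].tolist())
cv2.imwrite("pics/w1c.png",cv2.resize(im[40:125,175:350],None,fx=4.5,fy=4.5,interpolation=cv2.INTER_CUBIC))
```

```text
200 [121, 117, 105, 99, 93, 106, 146, 188, 220, 230, 234, 233, 233, 233, 232, 234, 231, 220, 201, 177, 159, 167, 171, 171, 172, 179, 198, 218, 231, 232, 233, 232, 228, 211, 203, 220, 231, 233, 233, 233, 233, 234, 233, 232, 223, 204, 180, 157, 135, 107, 95, 103]
215 [118, 112, 105, 94, 87, 82, 87, 121, 152, 167, 170, 173, 170, 169, 171, 171, 166, 155, 138, 137, 153, 170, 170, 172, 177, 191, 214, 229, 233, 233, 233, 229, 214, 198, 208, 226, 232, 233, 233, 233, 233, 233, 232, 230, 220, 194, 164, 133, 112, 93, 98, 113]
230 [115, 111, 104, 93, 84, 75, 81, 114, 137, 155, 164, 169, 171, 171, 170, 167, 163, 150, 138, 147, 165, 172, 172, 171, 171, 170, 171, 172, 175, 193, 213, 225, 212, 203, 218, 231, 233, 234, 234, 234, 233, 233, 233, 226, 208, 186, 161, 138, 113, 108, 117, 126]
262 [113, 107, 96, 86, 77, 83, 111, 139, 156, 168, 171, 172, 169, 169, 168, 164, 153, 143, 148, 166, 173, 171, 170, 171, 172, 170, 172, 175, 189, 209, 224, 231, 233, 234, 234, 234, 233, 234, 233, 233, 233, 232, 233, 233, 231, 219, 191, 145, 125, 137, 137, 128]
290 [101, 98, 94, 80, 87, 108, 131, 148, 160, 166, 170, 1
[... 1826 characters left out ...]
 233] [233, 232, 233, 233, 232, 234, 232, 230, 220, 190, 154, 162, 196, 216, 223, 228, 228, 233, 233, 233, 233, 233, 233, 233, 233, 233, 234, 233, 233, 234, 233, 232, 233, 233, 233, 234, 234, 228, 209, 176, 170, 204, 226, 234, 233, 233, 232, 234] [232, 231, 228, 225, 220, 208, 190, 158, 128, 97, 89, 83, 85, 104]
112 [145, 147, 149, 147, 158, 186, 214, 229, 234, 233, 231, 233, 232, 232] [231, 232, 230, 231, 230, 231, 231, 228, 218, 187, 153, 149, 176, 209, 224, 229, 230, 232, 234, 233, 234, 232, 233, 233, 233, 232, 234, 234, 235, 233, 233, 233, 234, 233, 234, 234, 234, 233, 228, 215, 199, 198, 210, 218, 219, 220, 218, 217] [163, 162, 154, 146, 145, 150, 146, 143, 143, 142, 134, 126, 124, 122]
```

View pics/w1c.png

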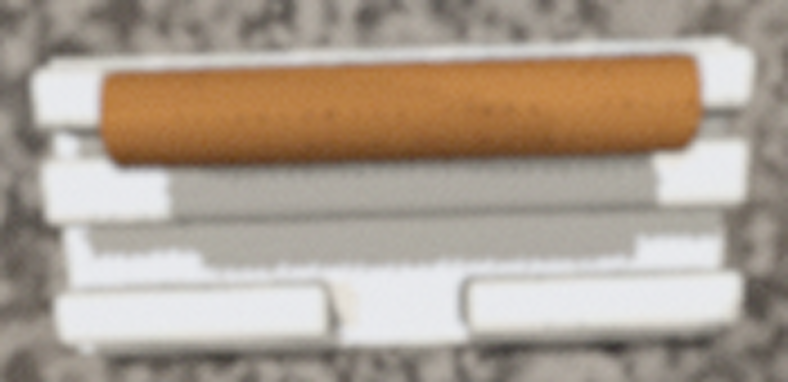

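The zoom shows the slot clearly: its edge lines are at about v=88 and 103 at u=230, and 85.5 and 100.5 at u=305. The notch runs from u=248 to 277 and the ends are at u≈184 and 340. Now I'll convert these to world and check the sizes.

Run:
```python
from h import *
import pickle
o=pickle.load(open("w1.p","rb"));c=cam("wrist",o)
P=lambda u,v,z=.04:px2w(c,u,v,z)
pts=[(200,97),(215,95.8),(230,95.5),(262.5,94.6),(290,93.5),(305,93),(320,93),(330,93)]
W=np.array([P(*p)[:2] for p in pts]);d=np.polyfit(W[:,0],W[:,1],1);print("slot slope yaw x:",np.degrees(np.arctan2(-1,d[0]))+180*0, np.degrees(np.arctan(d[0])))
print("notch",P(248.3,109).round(4),P(277.7,108).round(4),np.linalg.norm(P(248.3,109)-P(277.7,108)))
print("ridge ends",P(184.3,83).round(4),P(340.5,80).round(4),np.linalg.norm(P(184.3,83)-P(340.5,80)))
print("ctr",P(262.6,94.6).round(4), "ridge mid",((P(184.3,83)+P(340.5,80))/2).round(4))
print("slot width",np.linalg.norm(P(230,88)-P(230,103)),"outer wall",np.linalg.norm(P(230,103)-P(230,114.3)))
im=cv2.imread("pics/w1.png");hsv=cv2.cvtColor(im,cv2.COLOR_BGR2HSV);h,s,v=cv2.split(hsv)
roi=np.zeros(h.shape,bool);roi[160:360,310:455]=1
g=(h>45)&(h<85)&(s>120)&(v>50)&roi;w=(s<35)&(v>150)&roi;w[215:]=0;w[:, :330]=0;oo=(h<18)&(s>150)&(v>100)&roi
for n,m,z in(("green",g,.045),("white",w,.048),("or",oo,.032)):
    for i,st,ce in blobs(m,15)[0]: print(n,st,ce,px2w(c,*ce,z).round(4))
r=cv2.minAreaRect(np.argwhere(w)[:,::-1].astype(np.float32));print(r); B=cv2.boxPoints(r)
Q=np.array([P(*p,.048)[:2] for p in B]);print(Q.round(4),np.linalg.norm(Q-np.roll(Q,1,0),axis=1).round(4))
# top-cam check of block
t=cam("top");print("proj top",w2px(t,P(262.6,94.6)),w2px(t,P(184.3,83)),w2px(t,P(340.5,80)))
```

```text
slot slope yaw x: -116.2019232576662 -26.201923257666184
notch [0.4894 0.3605 0.04  ] [0.5204 0.3454 0.04  ] 0.03453489233139737
ridge ends [0.4383 0.4199 0.04  ] [0.5974 0.3394 0.04  ] 0.1783286751506252
ctr [0.5116 0.3669 0.04  ] ridge mid [0.5179 0.3797 0.04  ]
slot width 0.016506767940511043 outer wall 0.012784086047879301
green [370, 197, 23, 23, 346] [380.2, 207.6] [0.5822 0.1727 0.045 ]
green [353, 227, 32, 38, 677] [368.8, 245.3] [0.5495 0.1278 0.045 ]
green [319, 330, 20, 25, 224] [326.0, 343.9] [ 0.4298 -0.0027  0.045 ]
white [395, 160, 16, 10, 80] [401.6, 163.8] [0.6245 0.2167 0.048 ]
white [412, 160, 6, 5, 22] [414.2, 161.6] [0.639  0.2122 0.048 ]
white [428, 160, 19, 29, 189] [437.6, 176.0] [0.6589 0.1811 0.048 ]
white [445, 160, 8, 9, 30] [448.2, 162.8] [0.6752 0.1914 0.048 ]
white [420, 163, 10, 7, 27] [424.6, 165.7] [0.6486 0.2013 0.048 ]
white [383, 165, 8, 12, 48] [386.6, 170.0] [0.6057 0.2179 0.048 ]
white [405, 169, 21, 19, 145] [415.5, 178.3] [0.6338 0.191  0.048 ]
white [401, 177, 7, 8, 24] [403.8, 180.4] [0.6201 0.1952 0.048 ]
white [450, 176, 5, 8, 18] [451.3, 179.9] [0.6725 0.1682 0.048 ]
white [336, 178, 111, 37, 1344] [392.5, 196.1] [0.6007 0.182  0.048 ]
white [443, 189, 8, 6, 33] [446.6, 191.6] [0.663  0.1559 0.048 ]
white [417, 208, 4, 7, 18] [418.1, 211.8] [0.6227 0.146  0.048 ]
white [348, 212, 9, 3, 19] [351.7, 213.3] [0.5462 0.1841 0.048 ]
or [347, 235, 10, 15, 102] [351.1, 242.4] [0.5308 0.1347 0.032 ]
((393.0, 187.0), (54.0, 122.0), 90.0)
[[0.5513 0.2608]
 [0.6824 0.1915]
 [0.6629 0.1213]
 [0.5233 0.1951]] [0.0714 0.1483 0.0728 0.1578]
proj top (np.float64(224.7474729822678), np.float64(187.82969272571722)) (np.float64(206.5048440946631), np.float64(212.27055836656106)) (np.float64(234.31653945786786), np.float64(159.49875907683543))
```

The block comes out at about (0.512,0.367) with a yaw of about 63.5°, and the sizes match within 4%. Next I'll hover over the squeegee and look straight down.

>>> nudge_tcp(
  steps="-0.0344,0.0278,0.011,0,1;-0.0344,0.0278,0.011,0,1;-0.0344,0.0278,0.011,0,1;-0.0344,0.0278,0.011,0,1;-0.0344,0.0278,0.011,0,1;0,0,0,0.124,1;0,0,0,0.124,1;0,0,0,0,1;0,0,0,0,1",
)

```text
t: 3.2
eef_pos: [0.5091, 0.0833, 0.2003]
tool_rot: [-0.0, 0.914, 0.407, 0.0]
contact_force: [-0.5, 0.7, -1.5]
gripper_width: 1.0
grasp_force: 0.0
```

Run:
```python
from h import *
import pickle
o=telemetry.get_obs();im=camrig.read_camera("wrist");pickle.dump(o,open("w2.p","wb"));cv2.imwrite("pics/w2.png",im);c=cam("wrist",o)
print(o["eef_pos"],o["tool_rot"])
h,s,v=cv2.split(cv2.cvtColor(im,cv2.COLOR_BGR2HSV))
g=(h>45)&(h<85)&(s>120)&(v>50);oo=(h<18)&(s>150)&(v>100);w=(s<35)&(v>185)
for n,m,z in(("green",g,.05),("or",oo,.032),("white",w,.048)):
    for i,st,ce in blobs(m,150)[0]: print(n,st,ce,px2w(c,*ce,z).round(4))
```

```text
[0.50907639 0.08332166 0.20032895] [-2.41062828e-05  9.13509307e-01  4.06817826e-01  3.98972567e-05]
green [244, 38, 25, 38, 824] [256.7, 55.6] [0.5864 0.1672 0.05  ]
green [240, 101, 37, 55, 1783] [258.4, 127.8] [0.5444 0.1181 0.05  ]
green [250, 264, 23, 25, 266] [261.1, 272.9] [ 0.436  -0.0077  0.05  ]
or [486, 309, 26, 20, 171] [498.6, 318.5] [ 0.6134 -0.278   0.032 ]
white [361, 0, 151, 320, 29351] [457.2, 186.7] [ 0.6595 -0.0681  0.048 ]
white [175, 20, 163, 18, 2226] [256.2, 28.7] [0.6008 0.1839 0.048 ]
white [251, 76, 14, 26, 330] [257.1, 88.7] [0.5677 0.1458 0.048 ]
white [311, 293, 45, 69, 1485] [334.8, 330.8] [ 0.4476 -0.135   0.048 ]
white [0, 304, 47, 54, 1066] [16.1, 324.1] [0.1575 0.141  0.048 ]
white [491, 317, 21, 39, 433] [504.3, 334.2] [ 0.6046 -0.2839  0.048 ]
white [401, 366, 34, 18, 437] [416.8, 376.2] [ 0.4832 -0.2711  0.048 ]
```

View pics/w2.png

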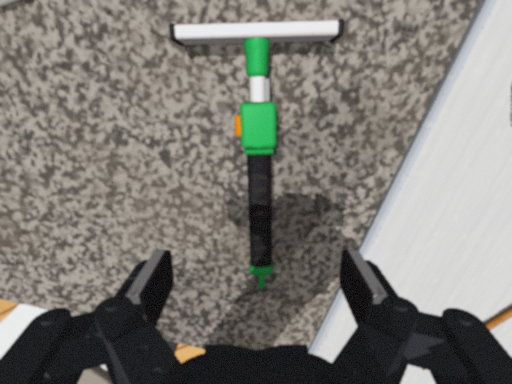

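The squeegee lies almost vertically in the picture: blade centre (256,29), collar (258,128), tail (261,273). That gives a yaw of 49.3° and a blade-to-collar distance of 87 mm against 85 expected. I'll correct dy by +4 mm and the turn by −0.023, descend, and grip.

>>> nudge_tcp(
  steps="0,0.004,0.02,-0.023,1;0,0,0.045,0,1;0,0,0.045,0,1;0,0,0.045,0,0.8;0,0,0.025,0,0.6;0,0,0.008,0,0.6;0,0,0,0,0.6;0,0,0,0,0;0,0,0,0,0;0,0,0,0,0;0,0,0,0,0;0,0,0,0,0",
  grip_n=70,
)

```text
t: 4.45
eef_pos: [0.5134, 0.0808, 0.014]
tool_rot: [0.0, 0.91, 0.416, 0.002]
contact_force: [-0.5, -0.4, 7.8]
gripper_width: 0.296
grasp_force: 69.0
```

>>> nudge_tcp(
  steps="0,0,-0.02,0,0;0,0,-0.04,0,0;0,0,-0.04,0,0;0,0,-0.02,0,0;0.0168,-0.031,0,0,0;0.0168,-0.031,0,0,0;0.0168,-0.031,0,0,0;0.0168,-0.031,0,0,0;0.0168,-0.031,0,0,0;0,0,0,-0.125,0;0,0,0,-0.125,0;0,0,0,0,0;0,0,0,0,0;0,0,0,0,0",
  grip_n=70,
)

```text
t: 5.85
eef_pos: [0.4501, 0.245, 0.1324]
tool_rot: [-0.0, 0.852, 0.524, 0.0]
contact_force: [0.7, -0.5, -3.4]
gripper_width: 0.289
grasp_force: 69.9
```

Run:
```python
from h import *
import pickle
o=telemetry.get_obs();im=camrig.read_camera("wrist");pickle.dump(o,open("w3.p","wb"));cv2.imwrite("pics/w3.png",im)
cv2.imwrite("pics/s3.png",camrig.read_camera("scene"))
print(o["tool_rot"])
```

```text
[-3.88849755e-05  8.51835826e-01  5.23808861e-01  1.77927689e-05]
```

View pics/w3.png

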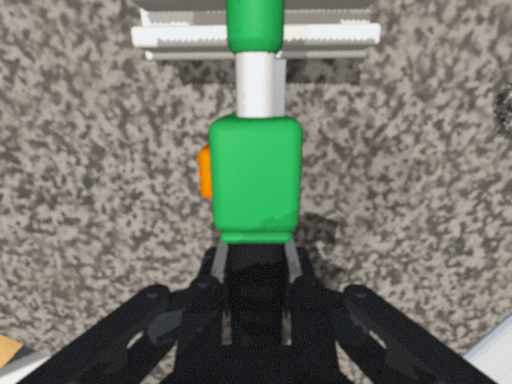

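The squeegee is held straight, with the rod at column 257. The block's outer wall is ahead at rows 25–45, with its ends at u≈133 and 380 (mid 256.5), so it is centred across. The blade is above the frame, so I'll check the wall line here and the blade in the top view.

Run:
```python
from h import *
import pickle
o=pickle.load(open("w3.p","rb"));c=cam("wrist",o);p=np.array(o["eef_pos"]);X=c[3][:3,:3]
w,x,y,z=o["tool_rot"];T=R.from_quat([x,y,z,w]).as_matrix()
im=cv2.imread("pics/w3.png");g=cv2.cvtColor(im,cv2.COLOR_BGR2GRAY)
for u in(150,175,200,310,335,360): print(u,g[12:62,u].tolist())
for v in(33,36): print(g[v,124:140].tolist(),g[v,372:390].tolist())
for n,(u,v,zz) in dict(colf=(256,116,.169),colr=(256,231,.169),colL=(212,175,.15),colR=(301,175,.15)).items(): print(n,(T.T@(px2w(c,u,v,zz)-p)).round(4))
t=camrig.read_camera("top");cv2.imwrite("pics/t3.png",t)
h,s,v=cv2.split(cv2.cvtColor(t,cv2.COLOR_BGR2HSV));ct=cam("top")
print("expect",w2px(ct,p+T@[.135,0,-.035]),w2px(ct,p+T@[.135,.075,-.035]),w2px(ct,p+T@[.135,-.075,-.035]))
cv2.imwrite("pics/t3c.png",cv2.resize(t[130:240,170:300],None,fx=4,fy=4,interpolation=cv2.INTER_CUBIC))
```

```text
150 [165, 176, 179, 178, 180, 178, 180, 187, 194, 206, 218, 227, 233, 228, 224, 230, 237, 239, 239, 239, 240, 240, 240, 239, 239, 240, 239, 240, 241, 240, 239, 234, 225, 209, 184, 147, 110, 102, 108, 140, 191, 225, 237, 240, 238, 228, 213, 182, 148, 147]
175 [170, 178, 177, 179, 180, 179, 178, 180, 180, 186, 203, 221, 233, 228, 223, 233, 239, 240, 240, 240, 241, 240, 239, 239, 239, 238, 232, 223, 206, 186, 175, 168, 158, 146, 131, 117, 101, 103, 102, 110, 138, 161, 175, 178, 173, 166, 153, 130, 108, 94]
200 [139, 140, 140, 142, 142, 143, 141, 139, 140, 142, 142, 141, 153, 189, 221, 235, 240, 240, 241, 241, 240, 240, 239, 240, 238, 233, 214, 190, 178, 176, 173, 163, 158, 144, 127, 107, 104, 103, 101, 114, 149, 168, 179, 175, 172, 163, 145, 117, 85, 68]
310 [154, 147, 144, 142, 140, 140, 141, 143, 139, 142, 146, 162, 200, 228, 237, 240, 239, 240, 240, 240, 240, 240, 239, 240, 240, 237, 229, 210, 186, 170, 161, 151, 136, 119, 102, 101, 103, 101, 118, 145, 169, 176, 175, 169, 157, 137, 114, 101, 99, 103]
335 [149, 144, 145, 141, 143, 141, 140, 141, 142, 139, 145, 171, 207, 232, 239, 241,
[... 387 characters left out ...]
 161, 147, 126, 106, 89, 94, 92]
[119, 115, 116, 118, 121, 127, 151, 195, 226, 237, 241, 239, 241, 240, 239, 240] [240, 240, 239, 239, 240, 237, 231, 212, 186, 171, 162, 156, 151, 145, 131, 120, 121, 123]
[143, 136, 131, 130, 130, 122, 129, 165, 209, 232, 239, 240, 241, 239, 240, 239] [236, 240, 240, 240, 239, 237, 224, 199, 160, 133, 130, 125, 121, 117, 115, 117, 121, 124]
colf [ 0.0743  0.0003 -0.0366]
colr [ 0.0299  0.0003 -0.0366]
colL [ 0.0477 -0.019  -0.0176]
colR [ 0.0477  0.0202 -0.0176]
expect (np.float64(223.44112016062692), np.float64(183.92228297183934)) (np.float64(236.30485721420027), np.float64(159.49190495297483)) (np.float64(210.4145281416454), np.float64(208.6619496795662))
```

View pics/t3c.png

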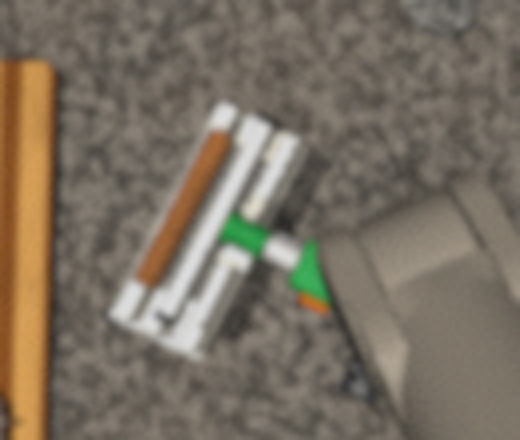

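By dead reckoning the blade is within about 1.5–4 mm of the slot along x and centred across. The lead-in allows about ±4 mm. I'll shift +2.5 mm and go down until the rubber is just inside, watching the force.

>>> nudge_tcp(
  steps="0.0025,0,0.02,-0.005,0;0,0,0.025,0,0;0,0,0.02,0,0;0,0,0.01,0,0;0,0,0.007,0,0;0,0,0,0,0;0,0,0,0,0",
  grip_n=70,
)

```text
t: 6.7
eef_pos: [0.4517, 0.2479, 0.0509]
tool_rot: [-0.0, 0.85, 0.527, 0.0]
contact_force: [0.1, 0.1, -3.3]
gripper_width: 0.292
grasp_force: 69.9
```

Run:
```python
from h import *
import pickle
o=telemetry.get_obs();im=camrig.read_camera("wrist");cv2.imwrite("pics/w4.png",im);s=camrig.read_camera("scene")
c=cam("scene");p=np.array(o["eef_pos"]);w,x,y,z=o["tool_rot"];T=R.from_quat([x,y,z,w]).as_matrix()
u,v=map(int,w2px(c,p+T@[.135,0,0]));print(u,v,p)
a=cv2.resize(s[v-45:v+55,u-50:u+60],None,fx=5,fy=5,interpolation=cv2.INTER_CUBIC)
cv2.imwrite("pics/s4.png",a)
```

```text
259 211 [0.45168385 0.2478604  0.05086922]
```

View pics/s4.png

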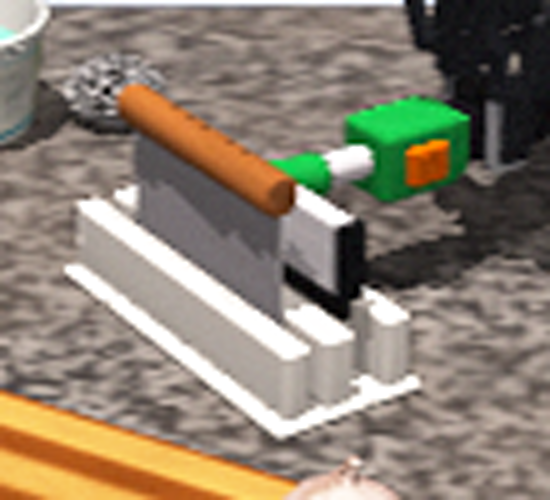

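The scene crop shows the blade's end cap (350,270) standing just over the slot gap at (360,330), with no contact. I'll continue down gently.

>>> nudge_tcp(
  steps="0,0,0.004,0,0;0,0,0.004,0,0;0,0,0.004,0,0;0,0,0,0,0;0,0,0,0,0",
  grip_n=70,
)

```text
t: 7.3
eef_pos: [0.4511, 0.2475, 0.0381]
tool_rot: [0.0, 0.85, 0.527, -0.0]
contact_force: [0.6, 1.1, -3.1]
gripper_width: 0.295
grasp_force: 69.9
```

>>> nudge_tcp(
  steps="0,0,0.003,0,0;0,0,0.003,0,0;0,0,0,0,0;0,0,0,0,0",
)

```text
t: 7.7
eef_pos: [0.4511, 0.2476, 0.0322]
tool_rot: [0.0, 0.85, 0.527, -0.0]
contact_force: [-0.4, 0.7, -3.8]
gripper_width: 0.294
grasp_force: 69.9
```

>>> nudge_tcp(
  steps="0,0,0.004,0,0;0,0,0.004,0,0;0,0,0.003,0,0;0,0,0,0,0;0,0,0,0,0",
  grip_n=70,
)

```text
t: 8.2
eef_pos: [0.4512, 0.2475, 0.0212]
tool_rot: [0.0, 0.85, 0.527, -0.0]
contact_force: [-0.6, 0.8, -2.5]
gripper_width: 0.292
grasp_force: 69.9
```

>>> nudge_tcp(
  steps="0,0,0.002,0,0;0,0,0,0,0;0,0,0,0,0",
)

```text
t: 8.5
eef_pos: [0.4514, 0.2477, 0.0196]
tool_rot: [-0.0, 0.85, 0.527, 0.0]
contact_force: [-1.0, -1.2, 0.7]
gripper_width: 0.294
grasp_force: 70.6
```

It has reached the floor. I'll release, slide the open fingers 49 mm forward to the collar, and squeeze.

>>> nudge_tcp(
  steps="0,0,0.001,0,0;0,0,0,0,0;0,0,0,0,0;0,0,0,0,1;0,0,0,0,1;0,0,0,0,1;0,0,0,0,1;0.02,0,0,0,1;0.02,0,0,0,1;0.009,0,0,0,1;0,0,0,0,1;0,0,0,0,1",
  grip_n=70,
)

```text
t: 9.7
eef_pos: [0.4725, 0.2906, 0.018]
tool_rot: [0.0, 0.85, 0.527, -0.001]
contact_force: [-0.5, -0.5, 0.1]
gripper_width: 1.002
grasp_force: 0.0
```

Run:
```python
from h import *
o=telemetry.get_obs();im=camrig.read_camera("wrist");cv2.imwrite("pics/w5.png",im)
c=cam("wrist",o);p=np.array(o["eef_pos"]);w,x,y,z=o["tool_rot"];T=R.from_quat([x,y,z,w]).as_matrix()
h,s,v=cv2.split(cv2.cvtColor(im,cv2.COLOR_BGR2HSV))
g=(h>45)&(h<85)&(s>120)&(v>50);oo=(h<18)&(s>150)&(v>100)
for n,m,zz in(("green",g,.055),("or",oo,.038)):
    for i,st,ce in blobs(m,150)[0]: print(n,st,ce,(T.T@(px2w(c,*ce,zz)-p)).round(4),(T.T@(px2w(c,ce[0],st[1],zz)-p)).round(4),(T.T@(px2w(c,ce[0],st[1]+st[3],zz)-p)).round(4))
```

```text
green [225, 98, 61, 83, 4173] [255.2, 136.3] [ 0.0674  0.     -0.037 ] [ 0.0803  0.0001 -0.0371] [ 0.0508  0.     -0.037 ]
green [215, 212, 83, 123, 8282] [255.9, 277.3] [ 0.0085  0.0003 -0.037 ] [ 0.0382  0.0003 -0.037 ] [-0.0223  0.0003 -0.0369]
or [204, 240, 12, 54, 403] [210.5, 268.2] [ 0.0018 -0.0217 -0.02  ] [ 0.017  -0.0209 -0.02  ] [-0.0132 -0.0224 -0.0199]
```

View pics/w5.png

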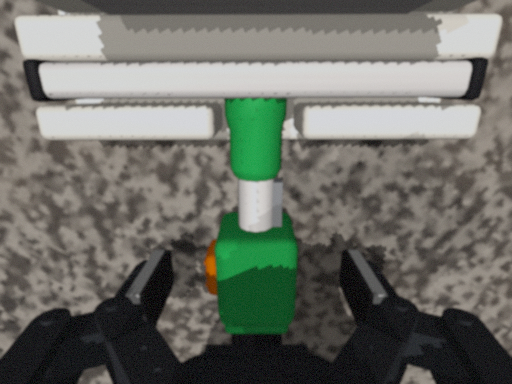

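The blade is down in the slot along its full width, with the neck in the notch at (257,120). The collar and the orange button (210,268) sit between the pads. Now squeeze.

>>> nudge_tcp(
  steps="0.001,0,0,0,0;0,0,0,0,0;0,0,0,0,0;0,0,0,0,0;0,0,0,0,0;0,0,0,0,0",
  grip_n=80,
)

```text
t: 10.35
eef_pos: [0.4735, 0.2925, 0.0188]
tool_rot: [-0.0, 0.85, 0.527, 0.0]
contact_force: [-1.2, -1.7, 4.6]
gripper_width: 0.412
grasp_force: 79.2
```

>>> nudge_tcp(
  steps="-0.01,0,0,0,0;-0.01,0,0,0,0;-0.01,0,0,0,0;0,0,0,0,0;0,0,0,0,0",
)

```text
t: 10.85
eef_pos: [0.4595, 0.2644, 0.0184]
tool_rot: [0.0, 0.85, 0.527, -0.001]
contact_force: [-2.8, -3.2, 5.8]
gripper_width: 0.408
grasp_force: 81.1
```

The button is pressed (37 mm pinch) and the handle slides at about 4 N. I'll draw it to the last stop.

>>> nudge_tcp(
  steps="-0.012,0,0,0,0;-0.012,0,0,0,0;-0.012,0,0,0,0;-0.012,0,0,0,0;-0.012,0,0,0,0;-0.01,0,0,0,0;0,0,0,0,0;0,0,0,0,0",
)

```text
t: 11.65
eef_pos: [0.4282, 0.202, 0.018]
tool_rot: [0.0, 0.85, 0.527, -0.001]
contact_force: [-0.4, -0.3, -2.9]
gripper_width: 0.41
grasp_force: 80.5
```

>>> nudge_tcp(
  steps="-0.004,0,0,0,0;-0.004,0,0,0,0;-0.003,0,0,0,0;0,0,0,0,0;0,0,0,0,0;0,0,0,0,0",
)

```text
t: 12.25
eef_pos: [0.4238, 0.1928, 0.0182]
tool_rot: [-0.0, 0.85, 0.527, -0.0]
contact_force: [-0.3, 2.7, -3.8]
gripper_width: 0.413
grasp_force: 80.3
```

Run:
```python
from h import *
o=telemetry.get_obs();p=np.array(o["eef_pos"]);w,x,y,z=o["tool_rot"];T=R.from_quat([x,y,z,w]).as_matrix()
c=cam("scene");im=camrig.read_camera("scene");cv2.imwrite("pics/s6.png",im)
h,s,v=cv2.split(cv2.cvtColor(im,cv2.COLOR_BGR2HSV));g=(h>45)&(h<85)&(s>120)&(v>50)
for i,st,ce in blobs(g,15)[0]: print("scene green",st,ce)
slot=np.array([.5116,.3669,0]);X=T[:,0]
for n,P in dict(neck=slot-X*.03+[0,0,.045],collar=p-T[:,2]*.037,bartop=slot+[0,0,.054],cap=slot-T[:,1]*.078+[0,0,.054]).items(): print(n,np.round(w2px(c,P),1))
u,vv=map(int,w2px(c,slot-T[:,1]*.078+[0,0,.04]))
d=(v<50);print("dark near cap",[(st,ce) for i,st,ce in blobs(d[vv-25:vv+25,u-25:u+25],10)[0]],u-25,vv-25)
t=camrig.read_camera("top");ct=cam("top");h,s,v=cv2.split(cv2.cvtColor(t,cv2.COLOR_BGR2HSV));g=(h>45)&(h<85)&(s>120)&(v>50)
for i,st,ce in blobs(g,15)[0]: print("top green",st,ce,px2w(ct,*ce,.05).round(3), (T.T@(px2w(ct,*ce,.05)-slot)).round(4))
wr=camrig.read_camera("wrist");h,s,v=cv2.split(cv2.cvtColor(wr,cv2.COLOR_BGR2HSV));print("wrist center col v/s",v[0:220:12,256].tolist(),s[0:220:12,256].tolist())
```

```text
scene green [241, 89, 20, 6, 66] [250.6, 91.7]
scene green [227, 102, 5, 14, 33] [229.2, 108.2]
scene green [215, 105, 10, 17, 58] [217.7, 111.2]
scene green [220, 118, 5, 5, 20] [221.8, 119.8]
scene green [369, 177, 13, 16, 85] [375.9, 184.7]
scene green [195, 185, 8, 3, 16] [198.4, 186.0]
scene green [314, 188, 14, 19, 164] [321.4, 196.4]
scene green [335, 193, 3, 9, 16] [335.7, 197.4]
scene green [265, 208, 12, 8, 58] [271.3, 211.2]
neck [270.6 210.4]
collar [325.1 190.2]
bartop [259.9 210.2]
cap [280.  223.6]
dark near cap [([45, 9, 5, 5, 12], [47.7, 11.2]), ([35, 12, 9, 5, 23], [39.4, 13.9]), ([24, 16, 12, 18, 83], [27.7, 22.8])] 254 204
top green [227, 188, 10, 9, 49] [231.8, 191.8] [0.499 0.345 0.05 ] [-0.0247 -0.0016 -0.05  ]
wrist center col v/s [238, 237, 237, 235, 234, 233, 235, 234, 235, 234, 233, 231, 229, 229, 230, 233, 234, 229, 227] [5, 4, 4, 3, 2, 2, 3, 2, 2, 2, 1, 1, 1, 3, 2, 3, 3, 3, 4]
```

The head is still in the slot (neck 25 mm behind the slot centre, as it should be), and the collar is about 195 mm behind the slot, which is full length. A small extra pull should show the hard stop.

>>> nudge_tcp(
  steps="-0.002,0,0,0,0;0,0,0,0,0;0,0,0,0,0;0,0,0,0,0",
)

```text
t: 12.8
eef_pos: [0.4232, 0.1913, 0.0183]
tool_rot: [-0.0, 0.85, 0.527, 0.0]
contact_force: [-0.2, 4.5, -4.4]
gripper_width: 0.412
grasp_force: 80.3
```

>>> nudge_tcp(
  steps="-0.002,0,0,0,0;0,0,0,0,0;0,0,0,0,0;0,0,0,0,0",
)

```text
t: 13.2
eef_pos: [0.4231, 0.1908, 0.0185]
tool_rot: [-0.0, 0.849, 0.528, 0.001]
contact_force: [1.6, 7.2, -6.2]
gripper_width: 0.412
grasp_force: 80.3
```

The hard stop is felt (the force rises and the tool no longer moves). I'll ease off a little, then lift straight up.

>>> nudge_tcp(
  steps="0.002,0,0,0,0;0,0,0,0,0;0,0,-0.003,0,0;0,0,-0.005,0,0;0,0,-0.005,0,0;0,0,-0.005,0,0;0,0,0,0,0",
)

```text
t: 13.9
eef_pos: [0.4234, 0.191, 0.037]
tool_rot: [0.0, 0.85, 0.527, 0.0]
contact_force: [0.8, -0.2, -4.1]
gripper_width: 0.412
grasp_force: 80.6
```

>>> nudge_tcp(
  steps="0,0,-0.008,0,0;0,0,-0.01,0,0;0,0,-0.012,0,0;0,0,-0.012,0,0;0,0,-0.012,0,0;0,0,-0.012,0,0;0,0,-0.01,0,0;0,0,-0.006,0,0;0,0,0,0,0;0,0,0,0,0;0,0,0,0,0;0,0,0,0,0;0,0,0,0,0",
)

```text
t: 15.2
eef_pos: [0.423, 0.191, 0.1179]
tool_rot: [0.0, 0.85, 0.527, -0.0]
contact_force: [-0.1, 0.0, -3.1]
gripper_width: 0.412
grasp_force: 80.6
```

Run:
```python
from h import *
o=telemetry.get_obs();p=np.array(o["eef_pos"]);w,x,y,z=o["tool_rot"];T=R.from_quat([x,y,z,w]).as_matrix()
for n in("scene","top"):
    c=cam(n);im=camrig.read_camera(n);cv2.imwrite(f"pics/{n}7.png",im)
    h,s,v=cv2.split(cv2.cvtColor(im,cv2.COLOR_BGR2HSV));g=(h>45)&(h<85)&(s>120)&(v>50)
    for i,st,ce in blobs(g,15)[0]:
        if 140<st[1]<300: print(n,st,ce)
    for m,a in dict(neck=.168,collar=0,loop=-.2).items(): print(m,np.round(w2px(c,p+T@[a,0,-.025]),1))
    g2=(v<50);u,vv=map(int,w2px(c,p+T@[.195,-.077,-.01]));print("cap expect",u,vv,[(st,ce) for i,st,ce in blobs(g2[vv-20:vv+20,u-20:u+20],8)[0]])
```

```text
scene [373, 142, 13, 16, 75] [380.5, 149.8]
scene [317, 151, 14, 18, 166] [324.0, 158.8]
scene [338, 154, 3, 10, 18] [339.2, 158.3]
scene [265, 168, 12, 8, 51] [271.9, 170.7]
scene [195, 184, 10, 4, 21] [199.1, 185.8]
neck [270.8 171.7]
collar [327.8 156.9]
loop [385.4 141.9]
cap expect 281 192 [([0, 8, 23, 20, 162], [14.5, 18.2])]
top [226, 185, 11, 9, 57] [230.9, 188.8]
neck [232.4 189.7]
collar [287.1 217.4]
loop [352.8 250.8]
cap expect 211 210 []
```

The squeegee hangs level, clear of the block and at full length, with its whole weight (3.1 N) on the gripper. Handing in.

```bash
python3 -c "
from station import bot, camrig, telemetry
print(bot.hand_in())"
```

```text
the job is handed in; nothing more can be done
None
```

The job is handed in with no verdict returned: the blade went into the notched slot, the handle was drawn to its last stop, and the squeegee is held level at full length about 10 cm up, clear of the block.

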